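# Let the product box down the roller chute

## Task

A two-lane roller chute on the bench has a tall white product box waiting behind the gate of one lane and a flat brown carton behind the gate of the other. With the fingertips, press down the raised pad of the rocking lever over the product box so that its gate lifts, keep it down until the box has rolled all the way through to the stop at the low end, then let the lever rock back up so that the gate closes behind it. Touch neither of the goods, leave the other lane's lever alone and its carton waiting, and do not disturb the things standing about.

Things in the scene. Friction and masses are not known exactly. Their poses are not given: they have to be found in the camera images.
- chute: Fixed two-lane aluminium roller chute, 388 x 165 mm; origin on the bench under its middle. Own +y points up the slope (to the robot's left), own x across: near lane centred at -39 mm, far lane at +39 mm. Roller plane 60 mm up at the origin, slope 0.14 rad. Goods wait from 0 to 155 mm up the slope from the middle, behind the gate; the end-stop face is 200 mm down the slope.
- near_lever (a joint): Rocking lever of the near lane (the one closer to the robot), rad: 0 = at rest, gate closed; grows as the pad is pressed down, to a stop at 0.55. The gate plate clears the product box from about 0.42. A spring returns it; the pad needs about 3 N to start and 5 N at the stop, pressing straight down.
- far_lever (a joint): The same for the far lane's lever.
- near_axle (a point): Centre of the near lever's axle, mid-lane, 80 mm above the rollers and 70 mm up the slope from the chute's middle, between posts that reach 10 mm above it; own x lies along the axle, as the chute's.
- far_axle (a point): The same for the far lever.
- near_pad_top (a point): Centre of the top of the near lever's black press pad, 44 mm across the lane x 40 mm along it, 7 mm thick, on the lever's raised upper end, about 0.2 m above the bench and 80 mm up-slope of the axle. It swings down about the axle by some 45 mm in full travel, staying above the waiting goods, while the steel gate plate 75 mm on the axle's other side rises.
- far_pad_top (a point): The same for the far lever's pad.
- product_box: White product box 60 x 155 x 45 mm, about 0.14 kg, long axis (own y) along the lane; origin at the centre of its underside. Loose, waiting in the near or the far lane; rolls down by itself in about 1 to 3 s once its gate is up.
- flat_carton: Flat plain brown carton 60 x 155 x 28 mm, waiting in the other lane; origin at the centre of its underside. To be left there.
- calculator: Pocket calculator 116 x 70 x 15 mm, lying on the bench; bystander. Origin at the centre of its underside.
- jar: Small white jar with a screw lid, 53 mm across, 46 mm high; bystander. Origin at the centre of its underside.
- stapler: Small stapler 28 x 122 x 36 mm; bystander. Origin at the centre of its underside.
- stamp: Wooden rubber stamp 26 x 62 x 76 mm; bystander. Origin at the centre of its underside.

How it is judged:
By the outcome, as a careful person would: the job done as asked, in the order asked, and still so for the second after the job is handed in, with the robot touching nothing.
It also fails if it takes over 35 s, if anything falls off the work surface, if the arm or the gripper's body presses on something with over 40 N, if the wrist force passes 120 N, or if a joint passes its speed limit or range.

## Robot

A 6-joint arm with a two-finger parallel gripper is mounted at the origin on a cart in front of the work surface, level with it; the furniture and walls round the work are solid. World frame = base frame: x ahead of the robot, y to its left, z up, the work surface at z = 0. Lengths are in mm, angles in rad, forces in N, time in s.
With the tool pointing down it reaches from about 350 to 775 mm from the base axis. Payload 7.3 kg.
Tool frame: the origin (TCP) lies at the very end of the fingers, on their centre line; the grasp point (between the pads) lies 19 mm behind it; x points along the fingers, z is the direction in which the jaws open and shut, and the axes are right-handed (so a half turn about x gives the same grasp; the last joint's range is limited). The gripper opens to 92 mm and grips with 3 to 60 N. Pads are 19 mm wide; open, the fingers measure 130 mm over their backs; the gripper's body (75 mm by 190 mm) begins 47 mm behind the grasp point.
Start: joints at [1.166, 0.342, 1.524, -0, 1.275, -0.146], TCP at [134.343, 507.54, 226.741] pointing down, gripper open.
Joint ranges: [-2.53, 2.53], [-0.77, 2.02], [0.04, 2.7], [-1, 4.14], [0.28, 2.66], [-3.11, 3.11]. Speed limits (rad/s): [2.57, 2.57, 3.14, 3.14, 3.14, 3.14].

## Interface

Orientations are given as [roll, pitch, yaw] about the fixed x, y, z axes, in that order (R = Rz(yaw) Ry(pitch) Rx(roll)).
In Python, from plant import * gives the robot as it stands.
- The arm moves only by the shell command python3 -m creep 'ROWS'. ROWS is JSON, a list of rows, each an object of numbers: "tx", "ty", "tz": the shift along the tool's x, y, z in cm; "wx", "wy", "wz": the turn, a rotation vector about the tool's x, y, z in rad; "gripper": the closure, from -1 (fully open) to 1 (shut). A call has 1 to 8 rows; each row is the pose to reach, as a shift and turn from the pose commanded when the call began, along the tool's axes at that moment; what a row does not reach only later rows make up. A row lasts 1/12 s, in which the tool goes at most 41.7 mm and 7.16 degrees, less where a joint would pass 70% of its speed; a pose out of reach is approached as far as the arm can. A call with a gripper value outside its range is refused whole. The fingers move at their own pace and stop on an object; the grip force is fixed at half the most. Time passes only in rows, so rows that repeat a pose let the fingers close. It gives the time, the measured TCP pose, the force and the opening at its end, in the units of the state.
- get_obs(): the state, without advancing time (a new reading comes with each control period).
- capture(name): name is "scene" or "top"; returns a dict with "frame" (480x640x3 uint8, red, green, blue), "z_map" (480x640 float32, mm along the optical axis (not along the pixel's ray), 0 where there is no reading), "vertical_fov" (degrees; the focal length in pixels is half the picture's height over the tangent of half this angle, whatever the lens; pixels are square), "cx", "cy" (the principal point, pixels), "k1" (the pictures are not rectified: a ray, as slopes to the right and down, at radius r is drawn at 1 + k1 r^2 times it, then the intrinsics apply), "xyz" and "rotation" of the camera in the world. Camera axes: x right, y down, z forward; pixel columns grow to the right and rows downward; lengths in mm; the calibration is good to about 2 mm. A picture is of the moment at which its call begins.
- close_job(): hands the job in, once; it reports no verdict.
The state is a dict: "time": time; "joint_positions": joint angles; "dq": joint speeds; "tau": joint torques, N m; "tool_pos": TCP position; "tcp_rot": TCP orientation; "contact_force": force on the tool from outside, world axes, zero at the start; "moment": the same for the moment, N m; "grip_width": finger opening in mm.
Only numpy, scipy, OpenCV 4.12 (cv2) and the standard library are available. Lean on these libraries where they do the work, as an engineer would, in place of code of your own. Each camera call takes 0.05 s, during which the arm holds its last target.

## Working session

There is one attempt and no reset: what is moved stays moved. The work goes in short steps, Python scripts to look and compute and a shell command to move; the robot and the scene stay as the last step left them, time stands still between calls to the robot, and variables do not carry over. Pictures are saved under pics/ and viewed, and the job is handed in when it is done.

```bash
mkdir -p pics; ls
python3 - <<'E'
from plant import *
import cv2
o=get_obs();print(o)
for n in("scene","top"):
    c=capture(n);cv2.imwrite(f"pics/{n}0.png",c["frame"][:,:,::-1])
    print({k:v for k,v in c.items() if k not in("frame","z_map")})
E
```

```text
pics
{'time': 0.0, 'joint_positions': array([ 1.16601582e+00,  3.42719620e-01,  1.52500808e+00, -1.85204889e-05,
        1.27538435e+00, -1.45961683e-01]), 'dq': array([-0.0001584 ,  0.00018651,  0.00044063,  0.00050293,  0.0015777 ,
       -0.00280175]), 'tau': array([ 6.70434438e-04, -4.31253290e+01, -2.44218296e+01,  7.17838830e-02,
        5.60220599e-02, -1.10181243e-04]), 'tool_pos': array([134.17335959, 507.15182961, 226.04968587]), 'tcp_rot': array([ 3.00728635,  1.56927682, -1.96391605]), 'contact_force': array([0.27893287, 0.41189975, 0.65669736]), 'moment': array([-0.0072732 ,  0.02203777, -0.01480489]), 'grip_width': 91.95755039991724}
{'vertical_fov': 55.30347726833597, 'cx': 325.97676476292594, 'cy': 235.37454107160372, 'k1': 0.01115625066695596, 'xyz': array([ -68.53805655, -774.08782457,  821.60404934]), 'rotation': array([-2.24534856, -0.00310213, -0.81635382])}
{'vertical_fov': 52.28949810603555, 'cx': 325.3104568427904, 'cy': 247.4384504305974, 'k1': -0.1361925603160055, 'xyz': array([ 281.59366395, -178.03275866, 1672.60387228]), 'rotation': array([-2.9519162 ,  0.01113074, -1.5892255 ])}
```

View pics/scene0.png

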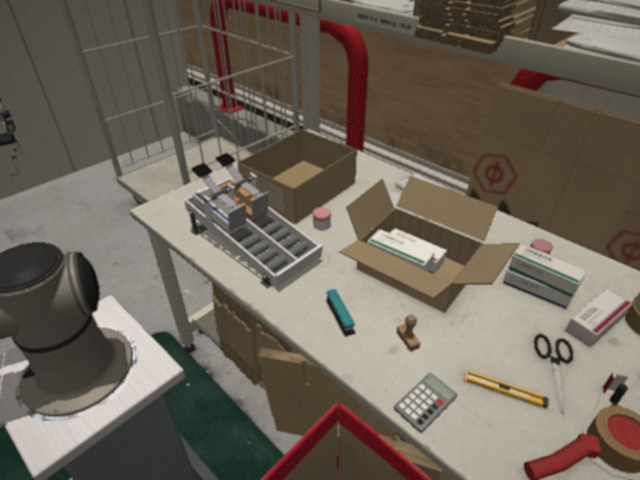

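View pics/top0.png

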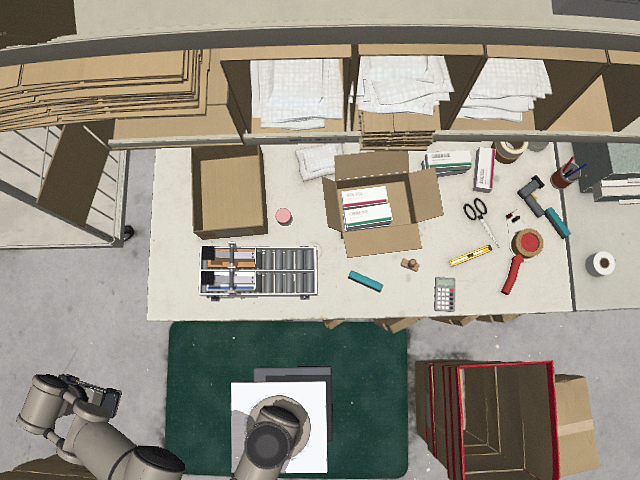

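The top view shows the chute at about columns 200-318, rows 243-298, with the near lane in the lower half. I'll zoom in and build a 3D projection helper.

```bash
cat > h.py <<'E'
from plant import *
import numpy as np, cv2
from scipy.spatial.transform import Rotation as R
def cam(c):
    f=240/np.tan(np.radians(c["vertical_fov"])/2)
    K=np.array([[f,0,c["cx"]],[0,f,c["cy"]],[0,0,1]]);D=np.array([c["k1"],0,0,0,0.])
    return K,D,R.from_euler("xyz",c["rotation"]).as_matrix(),np.array(c["xyz"])
def proj(c,P):
    K,D,M,t=cam(c); p=(np.atleast_2d(P)-t)@M
    return cv2.projectPoints(p.reshape(-1,1,3),np.zeros(3),np.zeros(3),K,D)[0][:,0]
def cloud(c):
    K,D,M,t=cam(c); v,u=np.mgrid[:480,:640]
    n=cv2.undistortPoints(np.stack([u,v],-1).reshape(-1,1,2).astype(float),K,D)[:,0]
    z=c["z_map"].reshape(-1,1)
    P=np.hstack([n*z,z])@M.T+t; P[z[:,0]==0]=np.nan
    return P.reshape(480,640,3)
E
python3 - <<'E'
from h import *
t=capture("top");s=capture("scene")
a=cv2.resize(t["frame"][225:315,180:340],None,fx=5,fy=5,interpolation=cv2.INTER_CUBIC)
b=cv2.resize(s["frame"][140:290,170:340],None,fx=4,fy=4,interpolation=cv2.INTER_CUBIC)
cv2.imwrite("pics/topz.png",a[:,:,::-1]);cv2.imwrite("pics/scz.png",b[:,:,::-1])
P=cloud(t)
for r in range(236,304,4):print(r,[tuple(P[r,c].round().astype(int)) if P[r,c,0]==P[r,c,0] else None for c in range(196,326,9)])
E
```

```text
236 [(np.int64(653), np.int64(291), np.int64(4)), (np.int64(642), np.int64(246), np.int64(51)), (np.int64(643), np.int64(217), np.int64(42)), (np.int64(645), np.int64(188), np.int64(29)), (np.int64(647), np.int64(160), np.int64(16)), (np.int64(651), np.int64(131), np.int64(-3)), (np.int64(650), np.int64(99), np.int64(-3)), (np.int64(648), np.int64(67), np.int64(3)), (np.int64(647), np.int64(35), np.int64(3)), (np.int64(649), np.int64(4), np.int64(-5)), (np.int64(648), np.int64(-28), np.int64(-8)), (np.int64(646), np.int64(-60), np.int64(0)), (np.int64(646), np.int64(-91), np.int64(-2)), (np.int64(644), np.int64(-123), np.int64(1)), (np.int64(644), np.int64(-155), np.int64(2))]
240 [(np.int64(639), np.int64(292), np.int64(0)), (np.int64(639), np.int64(260), np.int64(-3)), (np.int64(638), np.int64(228), np.int64(-3)), (np.int64(637), np.int64(194), np.int64(2)), (np.int64(637), np.int64(163), np.int64(0)), (np.int64(635), np.int64(130), np.int64(3)), (np.int64(636), np.int64(99), np.int64(-3)), (np.int64(634), np.int64(66), np.int64(2)), (np.int64(633), np.int64(35), np.int64(2)), (np.
[... 9968 characters left out ...]
, np.int64(-6))]
300 [(np.int64(427), np.int64(285), np.int64(3)), (np.int64(427), np.int64(254), np.int64(-1)), (np.int64(426), np.int64(222), np.int64(2)), (np.int64(426), np.int64(190), np.int64(3)), (np.int64(426), np.int64(160), np.int64(-3)), (np.int64(424), np.int64(126), np.int64(8)), (np.int64(425), np.int64(97), np.int64(-2)), (np.int64(424), np.int64(65), np.int64(2)), (np.int64(424), np.int64(35), np.int64(-1)), (np.int64(423), np.int64(3), np.int64(2)), (np.int64(422), np.int64(-27), np.int64(1)), (np.int64(422), np.int64(-58), np.int64(-2)), (np.int64(422), np.int64(-89), np.int64(-4)), (np.int64(421), np.int64(-120), np.int64(2)), (np.int64(421), np.int64(-151), np.int64(-6))]
```

View pics/topz.png

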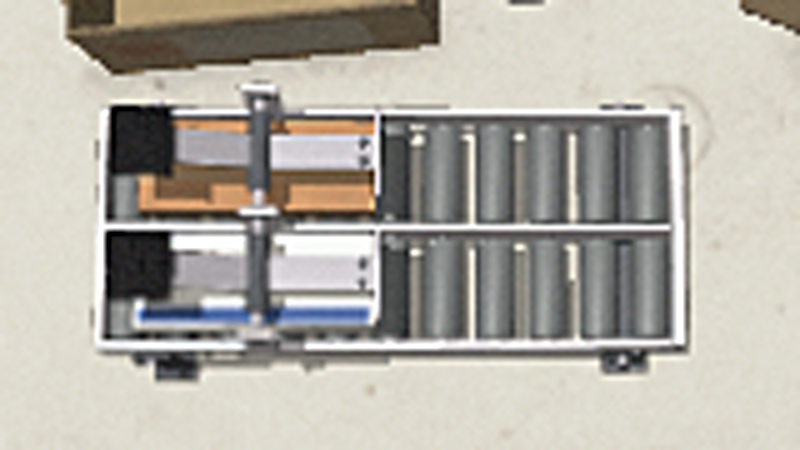

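View pics/scz.png

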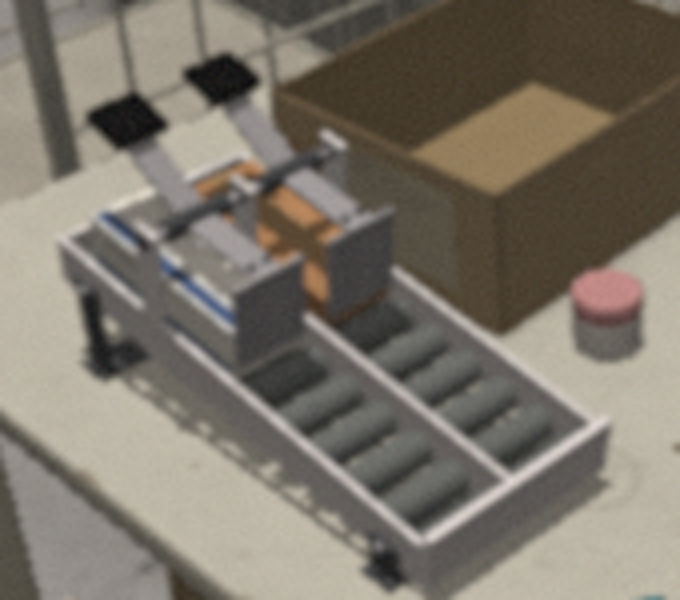

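Run:
```python
from h import *
o=get_obs();print(o["tool_pos"],R.from_euler("xyz",o["tcp_rot"]).as_matrix().round(3))
for n in("top","scene"):
    c=capture(n);P=cloud(c);g=c["frame"].max(2)
    for lab,(a,b) in dict(near=(440,515),far=(525,600)).items():
        m=(g<70)&(P[...,2]>165)&(P[...,2]<235)&(P[...,0]>a)&(P[...,0]<b)&(P[...,1]>165)&(P[...,1]<240)
        Q=P[m];v,u=np.nonzero(m)
        A=np.c_[Q[:,:2]-Q[:,:2].mean(0),np.ones(len(Q))]
        print(n,lab,m.sum(),Q.mean(0).round(1),Q.min(0).round(),Q.max(0).round(),np.linalg.lstsq(A,Q[:,2],rcond=None)[0],u.mean(),v.mean(),u.min(),u.max(),v.min(),v.max())
c=capture("top");P=cloud(c)
# rails yaw: high points outer edges
for x0,x1 in((585,606),(425,450)):
    m=(P[...,2]>35)&(P[...,2]<95)&(P[...,0]>x0)&(P[...,0]<x1)&(P[...,1]>-125)&(P[...,1]<230)
    Q=P[m];print(np.polyfit(Q[:,1],Q[:,0],1),np.polyfit(Q[:,1],Q[:,2],1))
m=(P[...,2]>10)&(P[...,2]<120)&(P[...,0]>440)&(P[...,0]<590)&(P[...,1]>-170)&(P[...,1]<270)
print("y extents",np.percentile(P[m][:,1],[0,1,99,100]))
m=(P[...,2]>145)&(P[...,2]<175)&(P[...,0]>425)&(P[...,0]<600)&(P[...,1]>118)&(P[...,1]<142)
Q=P[m];print("axle",Q.mean(0),np.polyfit(Q[:,0],Q[:,1],1))
```

```text
[134.24866068 507.31031338 226.32392862] [[-0.    -0.967  0.256]
 [-0.001  0.256  0.967]
 [-1.     0.    -0.001]]
top near 182 [478.4 196.9 200.2] [457. 178. 188.] [499. 216. 216.] [2.52433999e-03 2.55644483e-01 2.00210354e+02] 207.19230769230768 277.4340659340659 201 214 271 284
top far 175 [556.4 196.7 200.6] [535. 178. 189.] [578. 216. 210.] [-3.41304264e-02  3.01091840e-01  2.00567332e+02] 207.84 252.3942857142857 202 214 246 259
scene near 160 [477.3 189.8 196.7] [458. 172. 181.] [498. 211. 205.] [1.63104222e-02 3.11167756e-01 1.96727545e+02] 201.35 169.95625 192 210 163 176
scene far 141 [555.  190.1 196.7] [535. 172. 184.] [575. 209. 204.] [-1.90862350e-02  3.09706946e-01  1.96683667e+02] 225.04964539007094 159.4255319148936 216 233 154 165
[1.18060985e-03 5.92599477e+02] [ 0.15112861 56.01575734]
[-5.61035670e-03  4.41292662e+02] [ 0.10970678 55.64640606]
y extents [-167.44187769 -132.85881504  248.92757296  252.76963132]
axle [515.56036035 131.7356297  154.45152263] [-1.37020616e-03  1.32442054e+02]
```

The white box is in the near lane. The near pad is at about (478, 195, 200), so I'll raise the tool, align the jaws along the lane, shut them and travel.

```bash
python3 -m creep '[{"tx":-3,"ty":0,"tz":0,"gripper":1},{"tx":-4,"ty":-3,"tz":-1.5,"wx":-0.08,"gripper":1},{"tx":-4,"ty":-6,"tz":-3,"wx":-0.17,"gripper":1},{"tx":-4,"ty":-9,"tz":-4.5,"wx":-0.26,"gripper":1},{"tx":-4,"ty":-12,"tz":-6,"wx":-0.26,"gripper":1},{"tx":-4,"ty":-15,"tz":-7.5,"wx":-0.26,"gripper":1},{"tx":-4,"ty":-18,"tz":-9,"wx":-0.26,"gripper":1},{"tx":-4,"ty":-20,"tz":-10,"wx":-0.26,"gripper":1}]'; python3 -c "
from h import *
o=get_obs();M=R.from_euler('xyz',o['tcp_rot']).as_matrix();print(M.round(3),o['joint_positions'].round(2));print((np.array([478,196,250])-o['tool_pos'])@M)"
```

```text
[[-0.    -0.967  0.256]
 [-0.     0.256  0.967]
 [-1.     0.    -0.   ]] [ 1.17  0.34  1.52  0.    1.28 -0.15]
[ -23.38542765 -411.95180433 -213.13498608]validation failed for argument at $[0]...
```

```bash
python3 -m creep '[{"tx":-3,"ty":0,"tz":0,"wx":0,"wy":0,"wz":0,"gripper":1},{"tx":-4,"ty":-3,"tz":-1.5,"wx":-0.08,"wy":0,"wz":0,"gripper":1},{"tx":-4,"ty":-6,"tz":-3,"wx":-0.17,"wy":0,"wz":0,"gripper":1},{"tx":-4,"ty":-9,"tz":-4.5,"wx":-0.26,"wy":0,"wz":0,"gripper":1},{"tx":-4,"ty":-12,"tz":-6,"wx":-0.26,"wy":0,"wz":0,"gripper":1},{"tx":-4,"ty":-15,"tz":-7.5,"wx":-0.26,"wy":0,"wz":0,"gripper":1},{"tx":-4,"ty":-18,"tz":-9,"wx":-0.26,"wy":0,"wz":0,"gripper":1},{"tx":-4,"ty":-20,"tz":-10,"wx":-0.26,"wy":0,"wz":0,"gripper":1}]'; python3 -c "
from h import *
o=get_obs();M=R.from_euler('xyz',o['tcp_rot']).as_matrix();print(M.round(3),o['joint_positions'].round(2));print((np.array([478,196,250])-o['tool_pos'])@M)"
```

```text
time: 1.02
tool_pos: [303.8, 357.8, 266.9]
tcp_rot: [-1.916, 1.57, -0.345]
contact_force: [-0.0, -0.2, -0.5]
grip_width: 42.5
[[ 0.001 -1.     0.   ]
 [-0.     0.     1.   ]
 [-1.    -0.001 -0.   ]] [ 0.7   0.21  1.6  -0.    1.34 -0.87]
[  17.02503913 -174.17091378 -161.78303608]
```

```bash
python3 -m creep '[{"tx":0,"ty":-2.5,"tz":-2.3,"wx":0,"wy":0,"wz":0,"gripper":1},{"tx":0,"ty":-5,"tz":-4.6,"wx":0,"wy":0,"wz":0,"gripper":1},{"tx":0,"ty":-7.5,"tz":-7,"wx":0,"wy":0,"wz":0,"gripper":1},{"tx":0,"ty":-10,"tz":-9.3,"wx":0,"wy":0,"wz":0,"gripper":1},{"tx":0,"ty":-12.5,"tz":-11.6,"wx":0,"wy":0,"wz":0,"gripper":1},{"tx":0,"ty":-15,"tz":-14,"wx":0,"wy":0,"wz":0,"gripper":1},{"tx":0,"ty":-17,"tz":-15.8,"wx":0,"wy":0,"wz":0,"gripper":1},{"tx":0,"ty":-17.2,"tz":-15.8,"wx":0,"wy":0,"wz":0,"gripper":1}]'
python3 - <<'E'
from h import *
t=capture("top");s=capture("scene")
o=get_obs();print(o["tool_pos"],o["grip_width"],o["contact_force"])
b=cv2.resize(s["frame"][90:270,150:340],None,fx=3.3,fy=3.3,interpolation=cv2.INTER_CUBIC)
cv2.imwrite("pics/scz2.png",b[:,:,::-1])
print(proj(s,o["tool_pos"]),proj(t,o["tool_pos"]))
E
```

```text
time: 1.68
tool_pos: [477.3, 198.6, 266.3]
tcp_rot: [-2.443, 1.569, -0.875]
contact_force: [0.1, 0.2, -0.1]
grip_width: 0.2
[474.67303678 201.3121409  266.33819386] 0.6783563002387352 [ 0.08953142 -0.54679769 -1.11825522]
[[193.31034494 145.11876207]] [[200.11870492 275.80957542]]
```

View pics/scz2.png

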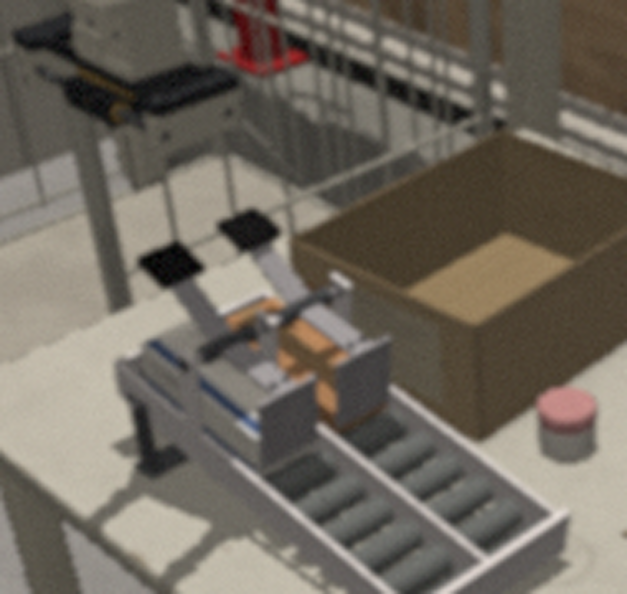

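The fingers are above the near pad, with the tip at about scene pixel (193,145). Lowering to just over it.

```bash
python3 -m creep '[{"tx":2,"ty":0,"tz":0,"wx":0,"wy":0,"wz":0,"gripper":1},{"tx":3.5,"ty":0,"tz":0,"wx":0,"wy":0,"wz":0,"gripper":1},{"tx":4.6,"ty":0,"tz":0,"wx":0,"wy":0,"wz":0,"gripper":1},{"tx":4.6,"ty":0,"tz":0,"wx":0,"wy":0,"wz":0,"gripper":1},{"tx":4.6,"ty":0,"tz":0,"wx":0,"wy":0,"wz":0,"gripper":1}]'
python3 - <<'E'
from h import *
t=capture("top");s=capture("scene")
for i in range(3):
  o=get_obs();print(o["tool_pos"],o["grip_width"],o["contact_force"])
b=cv2.resize(s["frame"][110:230,160:310],None,fx=5,fy=5,interpolation=cv2.INTER_CUBIC)
cv2.imwrite("pics/scz3.png",b[:,:,::-1])
b=cv2.resize(t["frame"][225:315,180:300],None,fx=6,fy=6,interpolation=cv2.INTER_CUBIC)
cv2.imwrite("pics/tz3.png",b[:,:,::-1])
print(proj(s,o["tool_pos"]),proj(t,o["tool_pos"]))
E
```

```text
time: 2.2
tool_pos: [473.3, 202.8, 220.8]
tcp_rot: [1.495, 1.57, 3.068]
contact_force: [0.1, 0.8, -0.3]
grip_width: 0.5
[474.2226858  202.64638225 221.73077195] 0.4102872839190018 [9.99040472e-01 3.90632684e-01 1.74028246e-04]
[474.2226858  202.64638225 221.73077195] 0.4102872839190018 [9.99040472e-01 3.90632684e-01 1.74028246e-04]
[474.2226858  202.64638225 221.73077195] 0.4102872839190018 [9.99040472e-01 3.90632684e-01 1.74028246e-04]
[[195.90886313 160.36934216]] [[203.53173539 277.91221982]]
```

View pics/scz3.png

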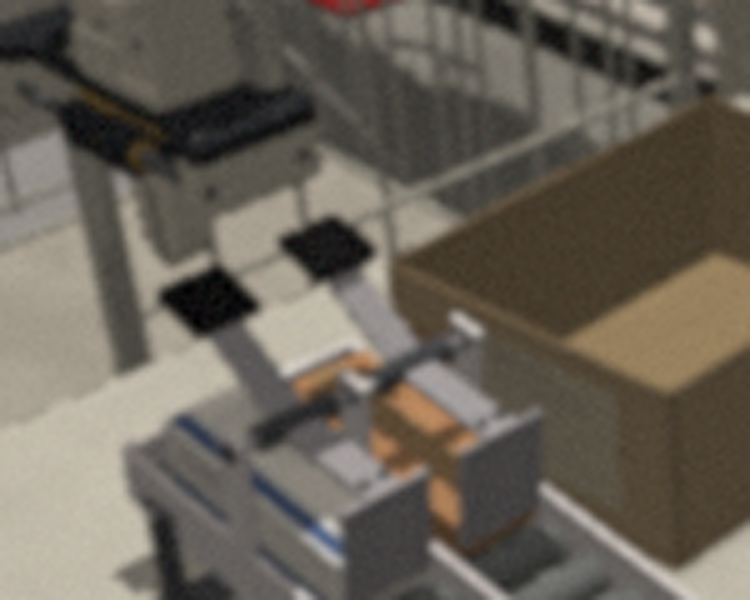

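View pics/tz3.png

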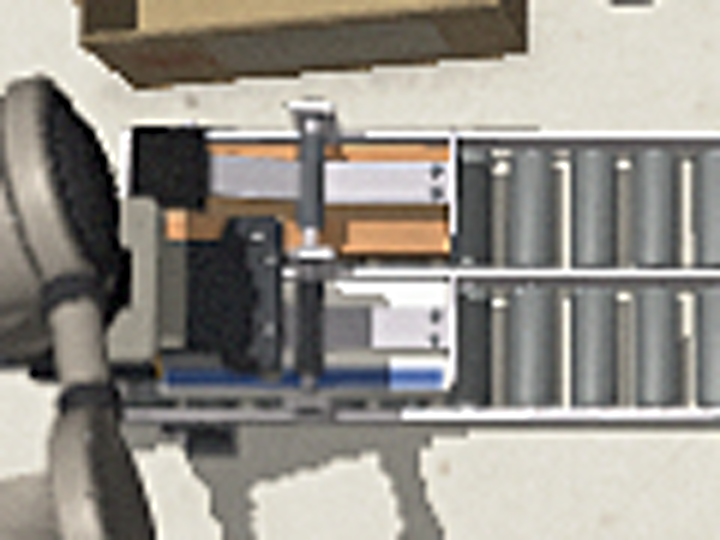

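```bash
python3 -m creep '[{"tx":0.8,"ty":-0.4,"tz":-0.5,"wx":0,"wy":0,"wz":0,"gripper":1},{"tx":1.3,"ty":-0.4,"tz":-0.5,"wx":0,"wy":0,"wz":0,"gripper":1},{"tx":1.3,"ty":-0.4,"tz":-0.5,"wx":0,"wy":0,"wz":0,"gripper":1}]';python3 -m creep '[{"tx":0.5,"ty":0,"tz":0,"wx":0,"wy":0,"wz":0,"gripper":1},{"tx":0.5,"ty":0,"tz":0,"wx":0,"wy":0,"wz":0,"gripper":1},{"tx":0.5,"ty":0,"tz":0,"wx":0,"wy":0,"wz":0,"gripper":1}]';python3 -m creep '[{"tx":0.5,"ty":0,"tz":0.1,"wx":0,"wy":0,"wz":0,"gripper":1},{"tx":0.5,"ty":0,"tz":0.1,"wx":0,"wy":0,"wz":0,"gripper":1},{"tx":0.5,"ty":0,"tz":0.1,"wx":0,"wy":0,"wz":0,"gripper":1}]'
```

```text
time: 2.55
tool_pos: [477.9, 196.5, 206.6]
tcp_rot: [1.774, 1.569, -2.938]
contact_force: [0.1, 0.5, -0.2]
grip_width: 0.2
time: 2.8
tool_pos: [478.3, 196.9, 202.6]
tcp_rot: [1.41, 1.571, 2.982]
contact_force: [-0.3, 0.2, 0.5]
grip_width: 0.7
time: 3.05
tool_pos: [478.6, 198.1, 198.0]
tcp_rot: [-1.202, 1.57, 0.37]
contact_force: [1.2, 0.8, 3.6]
grip_width: 0.8
```

Contact at z≈199, 3.6 N. Pressing along the arc.

```bash
python3 -m creep '[{"tx":1.0,"ty":0,"tz":0.4,"wx":0,"wy":0,"wz":0,"gripper":1},{"tx":2.0,"ty":0,"tz":0.8,"wx":0,"wy":0,"wz":0,"gripper":1},{"tx":3.0,"ty":0,"tz":1.1,"wx":0,"wy":0,"wz":0,"gripper":1},{"tx":3.5,"ty":0,"tz":1.2,"wx":0,"wy":0,"wz":0,"gripper":1},{"tx":3.5,"ty":0,"tz":1.2,"wx":0,"wy":0,"wz":0,"gripper":1}]'
python3 - <<'E'
from h import *
s=capture("scene")
b=cv2.resize(s["frame"][130:290,160:340],None,fx=4,fy=3.7,interpolation=cv2.INTER_CUBIC)
cv2.imwrite("pics/scz4.png",b[:,:,::-1])
E
```

```text
time: 3.47
tool_pos: [479.0, 211.1, 162.5]
tcp_rot: [-0.758, 1.568, 0.814]
contact_force: [1.8, 5.1, 5.8]
grip_width: 0.5
```

View pics/scz4.png

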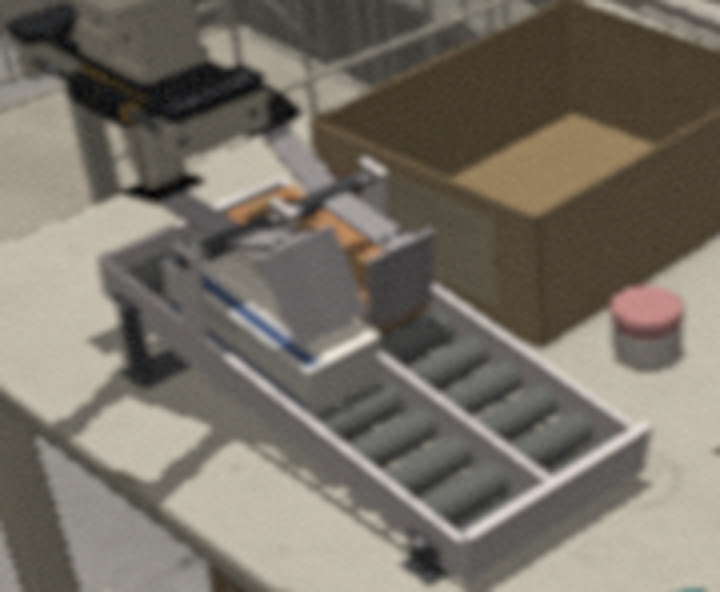

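The gate is up and the box is already rolling under it; its front is at about crop (340,350). Pressing 2 mm more and holding.

```bash
H='x'; python3 -m creep '[{"tx":0.2,"ty":0,"tz":0,"wx":0,"wy":0,"wz":0,"gripper":1},{"tx":0.2,"ty":0,"tz":0,"wx":0,"wy":0,"wz":0,"gripper":1},{"tx":0.2,"ty":0,"tz":0,"wx":0,"wy":0,"wz":0,"gripper":1},{"tx":0.2,"ty":0,"tz":0,"wx":0,"wy":0,"wz":0,"gripper":1},{"tx":0.2,"ty":0,"tz":0,"wx":0,"wy":0,"wz":0,"gripper":1},{"tx":0.2,"ty":0,"tz":0,"wx":0,"wy":0,"wz":0,"gripper":1},{"tx":0.2,"ty":0,"tz":0,"wx":0,"wy":0,"wz":0,"gripper":1},{"tx":0.2,"ty":0,"tz":0,"wx":0,"wy":0,"wz":0,"gripper":1}]'
python3 -m creep '[{"tx":0,"ty":0,"tz":0,"wx":0,"wy":0,"wz":0,"gripper":1},{"tx":0,"ty":0,"tz":0,"wx":0,"wy":0,"wz":0,"gripper":1},{"tx":0,"ty":0,"tz":0,"wx":0,"wy":0,"wz":0,"gripper":1},{"tx":0,"ty":0,"tz":0,"wx":0,"wy":0,"wz":0,"gripper":1},{"tx":0,"ty":0,"tz":0,"wx":0,"wy":0,"wz":0,"gripper":1},{"tx":0,"ty":0,"tz":0,"wx":0,"wy":0,"wz":0,"gripper":1},{"tx":0,"ty":0,"tz":0,"wx":0,"wy":0,"wz":0,"gripper":1},{"tx":0,"ty":0,"tz":0,"wx":0,"wy":0,"wz":0,"gripper":1}]'
python3 -m creep '[{"tx":0,"ty":0,"tz":0,"wx":0,"wy":0,"wz":0,"gripper":1},{"tx":0,"ty":0,"tz":0,"wx":0,"wy":0,"wz":0,"gripper":1},{"tx":0,"ty":0,"tz":0,"wx":0,"wy":0,"wz":0,"gripper":1},{"tx":0,"ty":0,"tz":0,"wx":0,"wy":0,"wz":0,"gripper":1},{"tx":0,"ty":0,"tz":0,"wx":0,"wy":0,"wz":0,"gripper":1},{"tx":0,"ty":0,"tz":0,"wx":0,"wy":0,"wz":0,"gripper":1},{"tx":0,"ty":0,"tz":0,"wx":0,"wy":0,"wz":0,"gripper":1},{"tx":0,"ty":0,"tz":0,"wx":0,"wy":0,"wz":0,"gripper":1}]'
python3 - <<'E'
from h import *
s=capture("scene");t=capture("top")
b=cv2.resize(s["frame"][130:290,160:340],None,fx=4,fy=3.7,interpolation=cv2.INTER_CUBIC)
cv2.imwrite("pics/scz5.png",b[:,:,::-1])
b=cv2.resize(t["frame"][225:315,180:340],None,fx=5,fy=5,interpolation=cv2.INTER_CUBIC)
cv2.imwrite("pics/tz5.png",b[:,:,::-1])
E
```

```text
time: 4.18
tool_pos: [479.0, 211.2, 161.7]
tcp_rot: [-0.784, 1.567, 0.788]
contact_force: [1.5, 5.5, 6.0]
grip_width: 0.5
time: 4.85
tool_pos: [479.0, 211.2, 161.6]
tcp_rot: [-0.776, 1.567, 0.796]
contact_force: [1.0, 5.8, 5.4]
grip_width: 0.3
time: 5.52
tool_pos: [479.0, 211.2, 161.7]
tcp_rot: [-0.773, 1.567, 0.799]
contact_force: [0.7, 5.2, 5.4]
grip_width: 0.2
```

View pics/scz5.png

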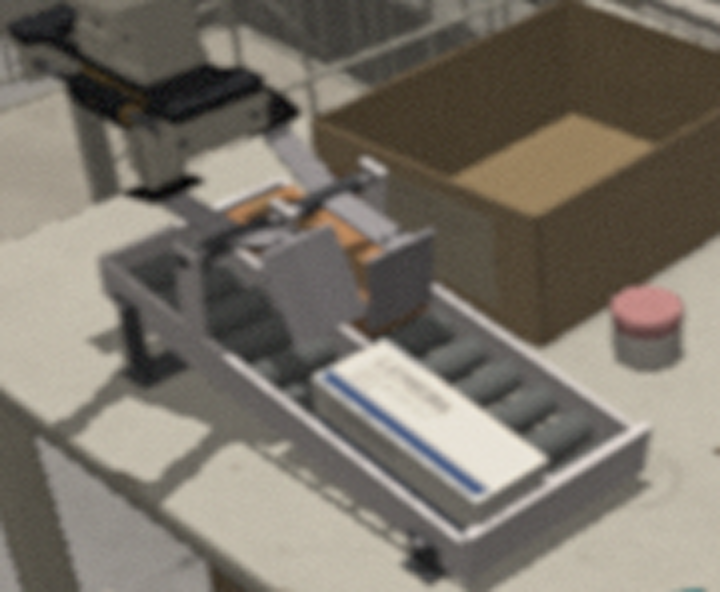

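View pics/tz5.png

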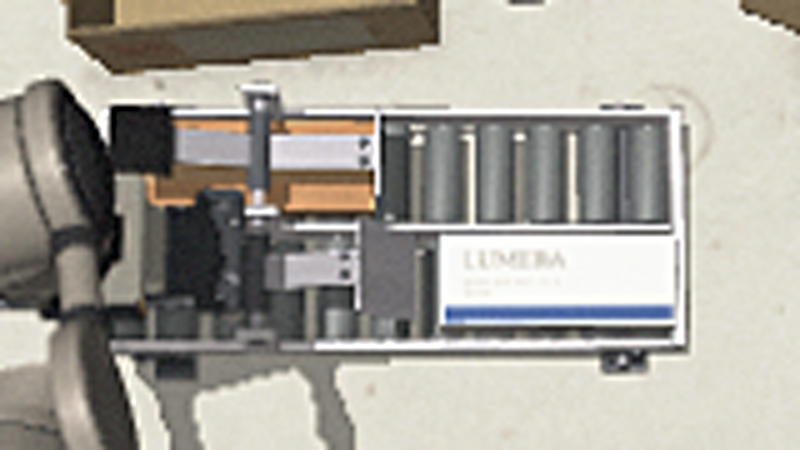

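The box appears to be at the stop, spanning top-crop columns 440-675. I'll check that it's at rest before releasing.

```bash
python3 -m creep '[{"tx":0,"ty":0,"tz":0,"wx":0,"wy":0,"wz":0,"gripper":1},{"tx":0,"ty":0,"tz":0,"wx":0,"wy":0,"wz":0,"gripper":1},{"tx":0,"ty":0,"tz":0,"wx":0,"wy":0,"wz":0,"gripper":1},{"tx":0,"ty":0,"tz":0,"wx":0,"wy":0,"wz":0,"gripper":1},{"tx":0,"ty":0,"tz":0,"wx":0,"wy":0,"wz":0,"gripper":1},{"tx":0,"ty":0,"tz":0,"wx":0,"wy":0,"wz":0,"gripper":1}]'
python3 - <<'E'
from h import *
t=capture("top")
b=cv2.resize(t["frame"][225:315,180:340],None,fx=5,fy=5,interpolation=cv2.INTER_CUBIC)[:,:,::-1]
a=cv2.imread("pics/tz5.png"); d=cv2.absdiff(a,b); print("box region mean diff",d[230:335,400:690].mean(),"bg",d[360:,450:].mean())
P=cloud(t)
f=t["frame"].astype(int);m=(f.min(2)>150)&(np.abs(P[...,0]-478)<30)&(P[...,2]>55)&(P[...,2]<115)&(P[...,1]<80)
print(np.percentile(P[m][:,1],[1,50,99]),np.percentile(P[m][:,2],[2,98]))
E
```

```text
time: 6.12
tool_pos: [479.0, 211.2, 161.7]
tcp_rot: [-0.774, 1.567, 0.798]
contact_force: [0.6, 6.0, 4.8]
grip_width: 0.4
box region mean diff 1.3042255062944719 bg 1.535936507936508
[-1166.85530642   -65.15115847    22.26856005] [ 55.71178232 100.2097368 ]
```

The box is at rest. Releasing back along the arc, then straight up.

```bash
python3 -m creep '[{"tx":-0.8,"ty":0,"tz":-0.2,"wx":0,"wy":0,"wz":0,"gripper":1},{"tx":-1.6,"ty":0,"tz":-0.5,"wx":0,"wy":0,"wz":0,"gripper":1},{"tx":-2.4,"ty":0,"tz":-0.8,"wx":0,"wy":0,"wz":0,"gripper":1},{"tx":-3.2,"ty":0,"tz":-1.1,"wx":0,"wy":0,"wz":0,"gripper":1},{"tx":-4.0,"ty":0,"tz":-1.2,"wx":0,"wy":0,"wz":0,"gripper":1},{"tx":-5.5,"ty":0,"tz":-1.2,"wx":0,"wy":0,"wz":0,"gripper":1},{"tx":-8,"ty":0,"tz":-1.2,"wx":0,"wy":0,"wz":0,"gripper":1},{"tx":-10.5,"ty":0,"tz":-1.2,"wx":0,"wy":0,"wz":0,"gripper":1}]'
python3 -m creep '[{"tx":0,"ty":2,"tz":2,"wx":0,"wy":0,"wz":0,"gripper":1},{"tx":0,"ty":4,"tz":4,"wx":0,"wy":0,"wz":0,"gripper":1},{"tx":0,"ty":6,"tz":6,"wx":0,"wy":0,"wz":0,"gripper":1},{"tx":0,"ty":8,"tz":8,"wx":0,"wy":0,"wz":0,"gripper":1},{"tx":0,"ty":10,"tz":10,"wx":0,"wy":0,"wz":0,"gripper":1},{"tx":0,"ty":10,"tz":10,"wx":0,"wy":0,"wz":0,"gripper":1},{"tx":0,"ty":10,"tz":10,"wx":0,"wy":0,"wz":0,"gripper":1},{"tx":0,"ty":10,"tz":10,"wx":0,"wy":0,"wz":0,"gripper":1}]'
python3 - <<'E'
from h import *
s=capture("scene");t=capture("top")
cv2.imwrite("pics/s6.png",s["frame"][:,:,::-1])
b=cv2.resize(t["frame"][225:315,180:340],None,fx=5,fy=5,interpolation=cv2.INTER_CUBIC)
cv2.imwrite("pics/tz6.png",b[:,:,::-1])
E
```

```text
time: 6.83
tool_pos: [477.3, 197.4, 265.7]
tcp_rot: [1.845, 1.567, -2.866]
contact_force: [1.7, -0.1, 0.6]
grip_width: 0.4
time: 7.5
tool_pos: [378.2, 297.4, 265.5]
tcp_rot: [2.636, 1.57, -2.075]
contact_force: [-0.3, 0.4, 0.4]
grip_width: 0.3
```

View pics/s6.png

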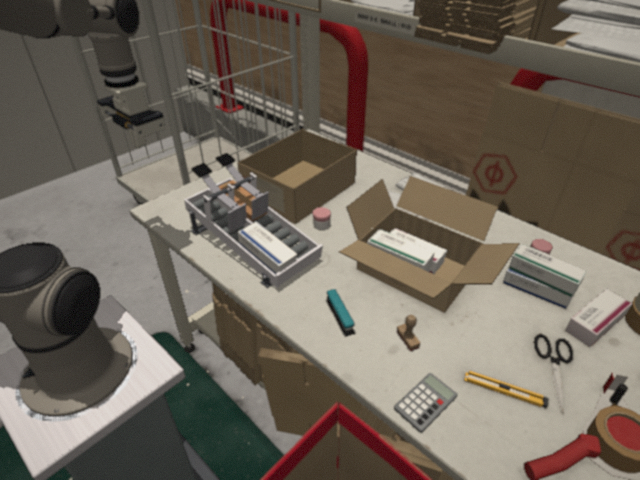

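View pics/tz6.png

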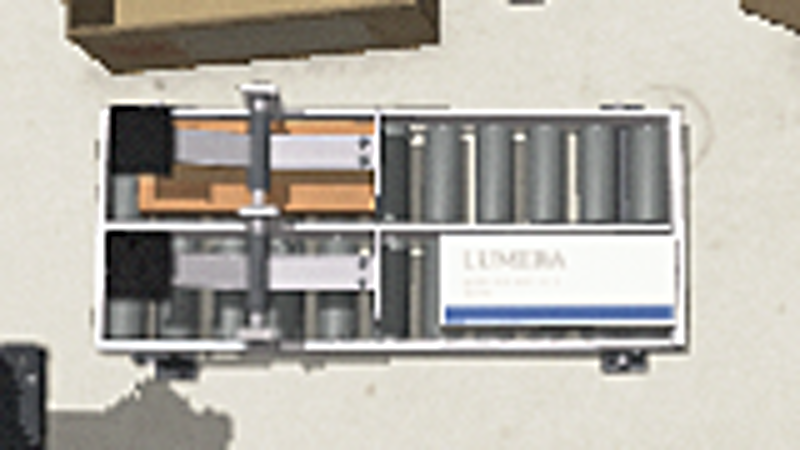

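The near lever is back up and its gate closed at crop column 378. The box sits at the stop, the carton hasn't moved, and the arm is clear. Handing in.

```bash
python3 -c "
from plant import *
print(close_job())"
```

```text
the job is handed in; nothing more can be done
None
```

The product box has rolled to the end stop and its gate is closed behind it; I handed the job in at about 7.6 s. The box was in the near lane. I pressed that lever's pad with closed fingertips along its arc, with about 6 N vertical force, and held it about 2.6 s. I then let the lever rock back up and withdrew.

**Last checks:**
- The box lay still at the stop, with no change between two pictures taken 0.6 s apart.
- The final pictures show the near lever fully up and its gate closed, the far lever and carton unmoved, and the jar, stapler, stamp and calculator where they were.
- The tool force was near zero, with the arm clear of everything.

**Failed or disagreed:**
- My first move command was refused because its rows left out some of the axes. Nothing moved, and I resent it in full.
- The two cameras disagreed by about 7 mm on the pad's position along the lane. I aimed between them, and the pad still pressed down as intended.
- A depth-based reading of the box's ends picked up stray points and was unusable, so its place at the stop rests on the pictures alone.

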